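# Stand the tipped carton and hold the spring clamp open over the stock card

### The job

A carton in one of the shelf bins has tipped forward onto the bin's stock card: stand it upright again in front of the cartons behind it, clear of the card, and leave the other stock where it is. Then take the spring clamp off the front edge of the bin it is parked on, by its handles, squeeze it so that its jaws gape wide, and bring it down over the middle of that stock card's top edge, one open jaw on each side of the card and touching neither the card nor the bin. Finish while holding it there squeezed open, so that I can slip the count sheet in before you let it close.

Things in the scene. Friction and masses are not known exactly. Their poses are not given: they have to be found in the camera images.
- lane_bin: fixed cardboard shelf bin with the tipped carton, 270 mm long (x), 104 wide (y), board 4 thick. Origin at the centre of its underside, on the bench, z up; x runs from its white front panel (outer face x = -135, 55 high) to its back. Inner floor 4 mm up, inside width 96. Sides 55 high at the front, sloping up to 110 at x = -30 and behind. A stiff white stock card stands behind the front panel
- card_edge (a point): middle of the top edge of the lane bin's stock card, with the axes of lane_bin. The card is fixed, upright, 3 mm thick (x), 84 mm wide (y); its top edge is 100 mm above the bench and it stands 45 mm above the front panel
- tipped_carton: carton tipped forward, 50 x 56 x 140 mm (own x, y, z), 0.12 to 0.27 kg; origin at the centre of its underside. It stands loose on its front lower edge, 55 mm behind the card's back, front face leaning on the card's top edge 0.52 rad from upright, top front edge 12 mm before the card, 125 mm above the bench. Pushed back at the top it passes its balance 0.35 rad from upright and settles on its base
- carton_2: the standing carton behind the tipped one, 50 x 56 x 140 mm (its own x, y, z), cardboard; origin at the centre of its underside. The tipped carton, turned upright about its front lower edge, has its front face at x = -73 mm in lane_bin and is some 15 mm clear of carton_2; leave this one standing
- carton_3: the standing carton behind carton_2, 50 x 56 x 140 mm (its own x, y, z), cardboard; origin at the centre of its underside; leave it standing
- other_bin: a second shelf bin of the same shape with its own stock card and one standing carton; fixed; same origin and axes as lane_bin; nothing to do there
- carton_other: the standing carton in the other bin, 50 x 56 x 140 mm (its own x, y, z), cardboard; origin at the centre of its underside; leave it alone
- park_bin: a third fixed shelf bin of the same shape, without a card, with white pipe couplings in its back part (up to 82 mm high, behind x = -12 mm); same origin and axes as lane_bin. The spring clamp is parked on its front panel
- park_edge (a point): middle of the top edge of the park bin's front panel (4 mm thick, 55 mm above the bench), with the axes of park_bin
- clip: spring clamp, 105 mm long, 25 wide, 0.11 kg: two steel levers on a pin with a coil spring, black dipped handles and jaw tips. Parked astride park_bin's front panel up to 25 mm from its middle, clamped on it, jaws down (tip centres 18 mm below the panel's edge), handles up. Origin at mid pin, 75 mm above the bench; y along the pin and the panel, z towards the handles. This body is the -x lever
- clip_lever (a joint): opening of the clamp: angle between its levers in rad, 0 = jaw tips touching, 0.09 parked, 0.65 fully squeezed (hard stop). A spring drives it shut: at the handle ends 8 N a side parked, 13 N fully squeezed. Fully squeezed the jaws gape 24 mm and the handles measure 23 mm over their ends (56 mm when parked)
- handle_a (a point): middle of the rounded end (diameter 9 mm, 23 mm across) of the clamp's -x handle, 62 mm from the pin; about 132 mm above the bench when parked. Gripping both handle ends between the finger pads squeezes the clamp open
- handle_b (a point): the same on the +x handle; 47 mm from handle_a when parked
- jaw_a (a point): centre of the rounded tip (diameter 7 mm) of the clamp's -x jaw, 38 mm from the pin
- jaw_b (a point): centre of the rounded tip (diameter 7 mm) of the +x jaw. The clamp's throat, from the jaw tips' ends up to the coil spring, is 36 mm deep
- paste_tin: a tin of jointing paste on the bench, diameter 60, height 75 mm, origin at the centre of its underside; leave it alone
There are look-alikes about, which are no part of the job. Of the things shaped like the clip, the steel one is meant. What is shaped like the tipped_carton but pink is not meant.

How it is judged (in metres and radians):
On the way, in this order (a step that is already met when the one before it is completed fails the run):
1. the tipped carton stands upright in its bin, let go and at rest (angle between tipped_carton's own z axis and vertical below 0.07 rad and z of tipped_carton in the frame of lane_bin below 0.012 m and x of tipped_carton in the frame of lane_bin between -0.085 and 0.02 m and contact force between tipped_carton and the arm below 0.2 N and contact force between tipped_carton and the fingers below 0.2 N and linear speed of tipped_carton below 0.02 m/s), for 0.3 s.
2. the clamp is off the park bin's panel, held squeezed open by the fingers (value of joint clip_lever above 0.42 rad and contact force between clip and the fingers above 4 N and height (world z) of clip above 0.09 m and contact force between clip and park_bin below 0.2 N), for 0.2 s.
At the end, for the whole second after the job is handed in: Carton upright (0.07 rad) on the bin floor, 44-149 mm behind the card, still, untouched. Fingers hold the clamp open over 0.42 rad, jaw tips on both sides of the card: 6 mm below its top edge, 5 mm from its mid plane, within 25 mm of its middle; clamp still, touching no bin, card or carton (all of step 1 and all of step 2 and z of each of jaw_a, jaw_b in the frame of card_edge below -0.006 m and y of jaw_a in the frame of card_edge between -0.025 and 0.025 m and y of jaw_b in the frame of card_edge between -0.025 and 0.025 m and ((x of jaw_a in the frame of card_edge below -0.005 m and x of jaw_b in the frame of card_edge above 0.005 m) or (x of jaw_b in the frame of card_edge below -0.005 m and x of jaw_a in the frame of card_edge above 0.005 m)) and contact force between clip and lane_bin below 0.2 N and contact force between clip and tipped_carton below 0.2 N and linear speed of clip below 0.03 m/s and angular speed of clip below 0.3 rad/s); the arm keeps its last pose, push and grip.
It fails at once if a carton behind the tipped one is knocked or shoved (more than 30 mm or 0.3 rad) (distance of any of carton_2, carton_3 from where it was at the start of the episode above 0.03 m or angle between any of carton_2, carton_3's own z axis and vertical above 0.3 rad).
It fails at once if the carton in the other bin or the tin is disturbed (distance of any of carton_other, paste_tin from where it was at the start of the episode above 0.02 m or angle between any of carton_other, paste_tin's own z axis and vertical above 0.2 rad).
It also fails if it takes over 58 s, if anything falls off the work surface, if the arm or the gripper's body presses on something with over 40 N, if the wrist force passes 120 N, or if a joint passes its speed limit or range.

### The arm

A 7-joint arm with a two-finger parallel gripper is mounted at the origin on the work surface. World frame = base frame: x ahead of the robot, y to its left, z up, the work surface at z = 0. Lengths are in mm, angles in rad, forces in N, time in s.
With the tool pointing down it reaches from about 400 to 875 mm from the base axis. Payload 4.4 kg.
Tool frame: the origin (TCP) lies midway between the tips of the shut fingers; the grasp point (between the pads) lies ctrl.tcp_to_grasp behind it (ctrl.tcp_to_grasp is the distance from the TCP to the grasp point, in mm); z points along the fingers, y is the direction in which the jaws open and shut (so a half turn about z gives the same grasp; the last joint's range is limited). The gripper opens to 85 mm and grips with 20 to 120 N. Pads are 22 mm wide; open, the fingers measure 114 mm over their backs; the gripper's body (76 mm by 85 mm) begins 54 mm behind the grasp point. The pads swing forward as they close: fully open they stand 13 mm farther back than shut.
Start: joints at [1.239, 0.628, 0.038, 1.517, -0.027, 0.996, -0.02], TCP at [170.77, -627.18, 231.313] pointing down, gripper open.
Joint ranges: [-3.06, 3.06], [-0.37, 2.12], [-1.25, 1.32], [0.18, 2.47], [-1.1, 4.24], [0.23, 1.98], [-2.94, 2.94]. Speed limits (rad/s): [2.57, 2.57, 3.14, 3.14, 3.14, 3.14, 3.14].

### API

Orientations are given as a rotation vector (axis times angle).
In Python, from station import ctrl, vision gives the robot as it stands. The module is installed in compiled form; this text tells all that it offers.
- The arm moves only by the shell command python3 -m jog 'ROWS' [FORCE]. ROWS is text: rows parted by semicolons, each of 5 numbers parted by spaces: the shift along the world's x, y, z as a fraction of full scale, then the turn about the world's z as a fraction of full scale, then the opening, from 0 (shut) to 1 (fully open). A call has 1 to 20 rows; each row is the pose to reach, as a shift and turn from the pose measured when the call began; what a row does not reach only later rows make up. Full scale, the value 1, is 100 mm for a shift and 30 degrees for a turn. A row lasts 1/8 s, in which the tool goes at most 62.5 mm and 10.7 degrees, less where a joint would pass 70% of its speed; a pose out of reach is approached as far as the arm can. A call with a number of a shift or a turn outside -1 to 1 is refused whole. A call with a gripper value outside its range is refused whole. The fingers move at their own pace and stop on an object; FORCE is the grip in N (left out, the last holds). Time passes only in rows, so rows that repeat a pose let the fingers close. It gives the time, the measured TCP pose, the force and the opening at its end, in the units of the state.
- ctrl.observe(): the state, without advancing time (a new reading comes with each control period).
- vision.read_camera(name): name is "side" or "top" or "wrist"; returns (picture, depth): 480x640x3 uint8, blue, green, red; 480x640 float32, mm along the optical axis (not along the pixel's ray), 0 where there is no reading.
- vision.camera_model(name): a dict with "fx", "fy", "cx", "cy" (pixels), "k1" (the pictures are not rectified: a ray, as slopes to the right and down, at radius r is drawn at 1 + k1 r^2 times it, then the intrinsics apply), "position" and "attitude" of the camera in the world. Camera axes: x right, y down, z forward; pixel columns grow to the right and rows downward; lengths in mm; the calibration is good to about 2 mm. A picture is of the moment at which its call begins: read the wrist's pose just before it. camera_model takes no time and is no camera call; for the wrist camera it gives the pose at the moment of the call.
- ctrl.close_job(): hands the job in, once; it reports no verdict.
The state is a dict: "t": time; "joint_positions": joint angles; "qvel": joint speeds; "tau": joint torques, N m; "ee_pos": TCP position; "ee_rot": TCP orientation; "contact_force": force on the tool from outside, world axes, zero at the start; "wrist_torque": the same for the moment, N m; "opening": finger opening in mm.
Only numpy, scipy, OpenCV 4.12 (cv2) and the standard library are available. Lean on these libraries where they do the work, as an engineer would, in place of code of your own. Each camera call takes 0.05 s, during which the arm holds its last target.

## Working session

There is one attempt and no reset: what is moved stays moved. The work goes in short steps, Python scripts to look and compute and a shell command to move; the robot and the scene stay as the last step left them, time stands still between calls to the robot, and variables do not carry over. Pictures are saved under pics/ and viewed, and the job is handed in when it is done.

```bash
mkdir -p pics
cat > h.py <<'E'
import numpy as np, cv2
from station import ctrl, vision
from scipy.spatial.transform import Rotation as R
def grab(n):
    m=vision.camera_model(n); p,d=vision.read_camera(n); return p,d,m
def rot(m):
    a=np.array(m["attitude"],float)
    return a if a.shape==(3,3) else R.from_rotvec(a).as_matrix()
def rays(m,uv):
    uv=np.atleast_2d(np.array(uv,float))
    x=(uv[:,0]-m["cx"])/m["fx"]; y=(uv[:,1]-m["cy"])/m["fy"]
    xu,yu=x.copy(),y.copy()
    for _ in range(20):
        s=1+m["k1"]*(xu**2+yu**2); xu,yu=x/s,y/s
    return np.stack([xu,yu,np.ones_like(xu)],1)
def pts(m,uv,depth):
    return rays(m,uv)*np.array(depth).reshape(-1,1)@rot(m).T+np.array(m["position"])
def onz(m,uv,z):
    d=rays(m,uv)@rot(m).T; p=np.array(m["position"]); s=(z-p[2])/d[:,2]
    return p+d*s[:,None]
def cloud(m,d):
    v,u=np.nonzero(d>0); return np.stack([u,v],1),pts(m,np.stack([u,v],1),d[v,u])
E
python3 - <<'E'
from h import *
print(ctrl.observe(), ctrl.tcp_to_grasp)
for n in("side","top","wrist"):
    p,d,m=grab(n); print(n,m); cv2.imwrite(f"pics/{n}0.png",p); np.savez(f"pics/{n}0.npz",p=p,d=d,m=np.array(m,dtype=object))
E
```

```text
{'t': 0.0, 'joint_positions': array([ 1.23918879,  0.62933018,  0.03841341,  1.51837105, -0.02700755,
        0.99629879, -0.02003119]), 'qvel': array([ 9.91126650e-04, -1.18087294e-04,  1.89203734e-03,  5.88709371e-04,
       -1.33508564e-03, -1.54107742e-03,  2.41104825e-05]), 'tau': array([ 3.16565083e-04, -5.63387489e+01,  1.22654099e+00, -1.93441415e+01,
        1.11181301e-02,  1.03846935e-02,  3.24771395e-05]), 'ee_pos': array([ 170.62932351, -626.55585962,  230.3979207 ]), 'ee_rot': array([-3.11203326e+00, -4.16034036e-01,  3.95098456e-04]), 'contact_force': array([-0.33719424, -0.35631933, -1.00554847]), 'wrist_torque': array([0.0011142 , 0.02808331, 0.01081596]), 'opening': 84.9335306083448} 18.700000000000003
side {'fx': 508.8301215855229, 'fy': 508.8301215855229, 'cx': 315.0281259870657, 'cy': 241.99417414960325, 'k1': -0.10845453195848055, 'position': array([ 192.40046941,  858.92149516, 1019.10423789]), 'attitude': array([-0.51818784,  2.74001405, -1.10259243])}
top {'fx': 568.6305851546769, 'fy': 568.6305851546769, 'cx': 311.994432621195, 'cy': 235.11018168888998, 'k1': -0.09736074542726296, 'position': array([ 324.17296765,   34.92428373, 1440.39136056]), 'attitude': array([-2.17112763,  2.11504722, -0.1374427 ])}
wrist {'fx': 362.0410291037212, 'fy': 362.0410291037212, 'cx': 319.7419598234725, 'cy': 242.32988148601237, 'k1': -0.07556923614475426, 'position': array([ 242.81598659, -607.59851902,  372.22786057]), 'attitude': array([ 2.30163264, -1.75805272, -0.26327775])}
```

View pics/top0.png

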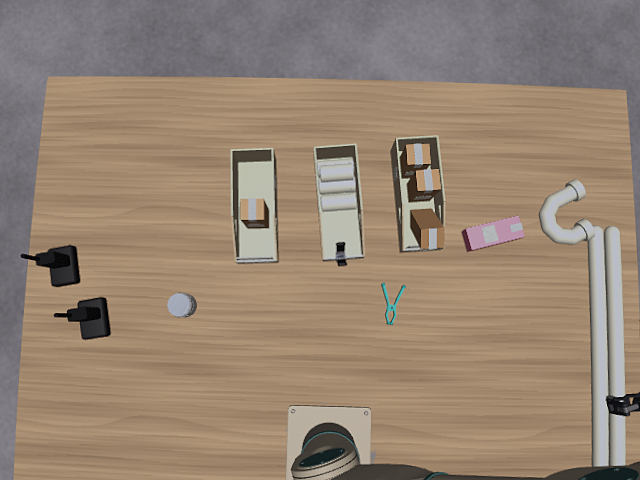

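View pics/side0.png

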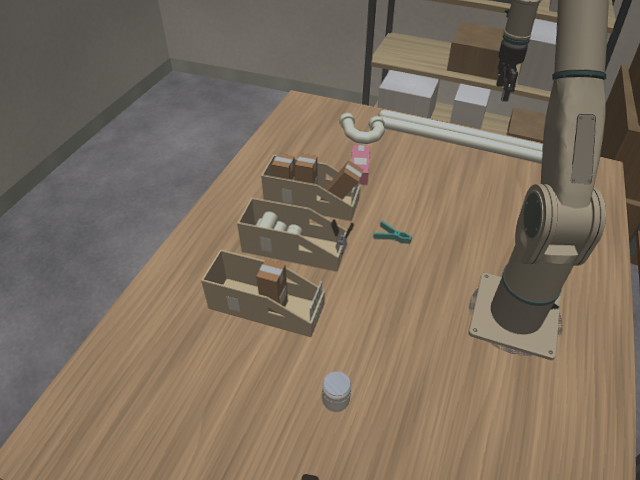

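View pics/wrist0.png

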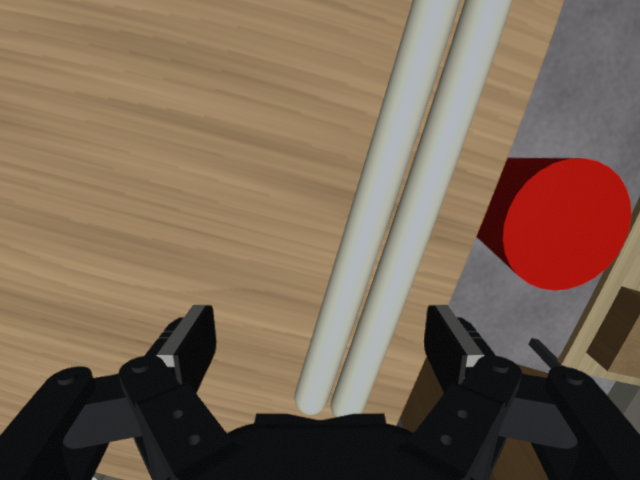

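The top view shows three bins:
- Left (255,205): the other bin, with one carton.
- Middle (339,200): the park bin, with white couplings and a clamp on its front panel at (341,253).
- Right (418,195): the lane bin, with three brown cartons. The front one, at (427,230), is tipped.

The look-alikes are a teal clamp on the bench at (392,303) and a pink carton at (493,232). The steel clamp at (341,253) and the brown tipped carton at (427,230) fit the description. I'll confirm with enlarged crops and measure.

Run:
```python
from h import *
def L(n):
    z=np.load(f"pics/{n}0.npz",allow_pickle=True); return z['p'],z['d'],z['m'].item()
p,d,m=L("top"); ps,ds,ms=L("side")
a=cv2.resize(p[125:335,300:500],None,fx=3,fy=2.8,interpolation=cv2.INTER_CUBIC)
cv2.imwrite("pics/ctop.png",a)
b=cv2.resize(ps[140:280,220:420],None,fx=4,fy=4,interpolation=cv2.INTER_CUBIC); cv2.imwrite("pics/cside.png",b)
for nm,(dd,mm) in dict(top=(d,m),side=(ds,ms)).items():
    uv,P=cloud(mm,dd)
    for y0,y1,lab in((60,260,'other'),(-120,60,'park'),(-320,-120,'lane')):
        s=(P[:,2]>30)&(P[:,2]<200)&(P[:,0]>330)&(P[:,0]<850)&(P[:,1]>y0)&(P[:,1]<y1)
        q=P[s]; print(nm,lab,len(q),q.min(0).round(),q.max(0).round())
    s=(abs(P[:,0]-330)<40)&(abs(P[:,1])<300); print('bench z',np.median(P[s,2]))
```

```text
top other 2360 [447. 137.  30.] [724. 256. 152.]
top park 3119 [438. -75.  30.] [738.  57. 141.]
top lane 4509 [ 344. -271.   30.] [ 767. -142.  154.]
bench z -0.7879456359783035
side other 5098 [449. 135.  30.] [726. 260. 148.]
side park 4307 [439. -81.  30.] [740.  58. 139.]
side lane 4161 [ 486. -269.   30.] [ 766. -138.  151.]
bench z -0.403975562202163
```

View pics/ctop.png

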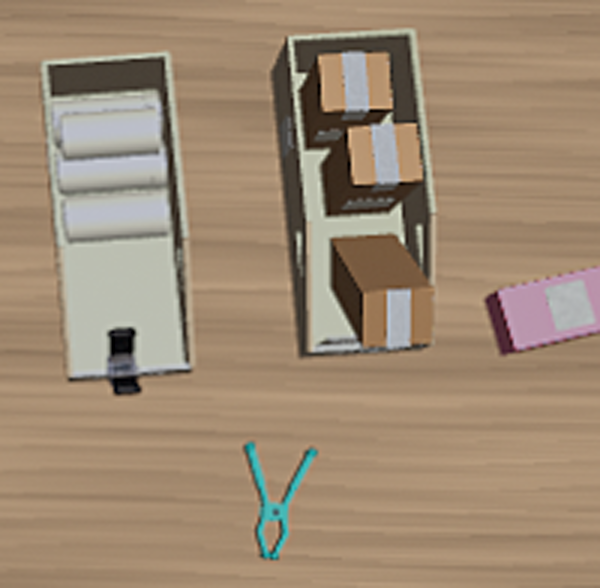

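View pics/cside.png

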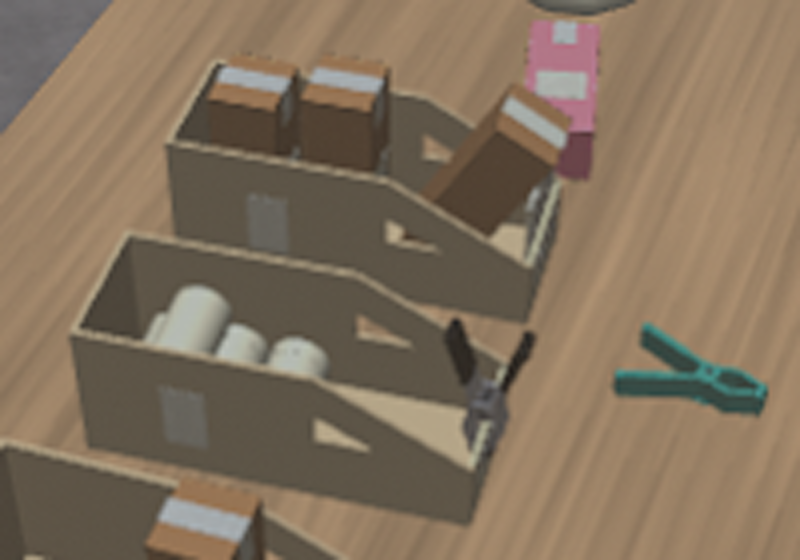

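Run:
```python
from h import *
def L(n):
    z=np.load(f"pics/{n}0.npz",allow_pickle=True); return z['p'],z['d'],z['m'].item()
for nm in("top","side"):
    p,d,m=L(nm); uv,P=cloud(m,d)
    # rims at z 110 : side walls; fit lines
    for lab,y0,y1,x0 in(('other',120,270,590),('park',-90,70,600),('lane',-285,-130,630)):
        s=(abs(P[:,2]-108)<5)&(P[:,1]>y0)&(P[:,1]<y1)&(P[:,0]>x0)&(P[:,0]<775)
        q=P[s]; 
        if len(q)<10: print(nm,lab,len(q));continue
        r=cv2.minAreaRect(q[:,:2].astype(np.float32)); print(nm,lab,len(q),r)
    # front panel top z~55
    for lab,y0,y1,x0,x1 in(('other',120,270,440,480),('park',-90,70,430,475),('lane',-285,-130,460,520)):
        s=(abs(P[:,2]-52)<8)&(P[:,1]>y0)&(P[:,1]<y1)&(P[:,0]>x0)&(P[:,0]<x1); q=P[s]
        print(' front55',lab,len(q),np.polyfit(q[:,1],q[:,0],1) if len(q)>5 else '',q[:,1].min() if len(q) else '',q[:,1].max() if len(q) else '', q[:,0].min() if len(q) else '')
    # clip
    s=(P[:,2]>62)&(P[:,1]>-70)&(P[:,1]<50)&(P[:,0]>420)&(P[:,0]<500); 
    c=P[s]; o=np.argsort(-c[:,2]); print('clip',len(c)); print(np.c_[c[o],uv[s][o]].round()[:40:2])
```

```text
top other 283 ((655.482177734375, 201.2128448486328), (133.29214477539062, 104.54706573486328), 2.682096481323242)
top park 269 ((664.9580078125, -1.7627754211425781), (140.119873046875, 104.72014617919922), 5.8819379806518555)
top lane 339 ((694.748046875, -200.822998046875), (136.8201904296875, 106.75811004638672), 5.368572235107422)
 front55 other 121 [-1.53122930e-02  4.57659692e+02] 138.22220226610472 242.1711635469548 447.6360611607429
 front55 park 74 [-9.47766470e-02  4.64873144e+02] -74.56843391927951 28.442507849978696 451.8415512736832
 front55 lane 69 [4.10386657e-02 5.02386435e+02] -271.31348305957954 -164.6648297248104 486.77153476109936
clip 246
[[488.  -5. 141. 337. 244.]
 [444.  -8. 140. 338. 263.]
 [490.  -3. 139. 336. 243.]
 [442. -25. 139. 345. 264.]
 [440.  -6. 138. 337. 265.]
 [442. -22. 138. 344. 264.]
 [440. -25. 137. 345. 265.]
 [493. -19. 136. 343. 242.]
 [489. -19. 136. 343. 244.]
 [491. -12. 136. 340. 243.]
 [442. -11. 136. 339. 264.]
 [440. -27. 135. 346. 265.]
 [445. -27. 135. 346. 263.]
 [486.  -8. 135. 338. 245.]
 [445. -20. 134. 343. 263.]
 [489. -15.
[... 673 characters left out ...]
0922 452.51713954235055
 front55 lane 101 [6.70832634e-02 5.13674328e+02] -268.6975966275629 -160.89538670270917 490.5268318374741
clip 261
[[490.  -4. 139. 332. 223.]
 [485.  -3. 138. 334. 224.]
 [489.  -7. 137. 333. 223.]
 [445.  -9. 136. 350. 227.]
 [487.  -9. 135. 334. 223.]
 [488. -13. 135. 334. 222.]
 [440.  -9. 135. 352. 228.]
 [491. -12. 135. 333. 222.]
 [442.  -8. 135. 351. 228.]
 [445. -27. 134. 352. 223.]
 [493.  -5. 134. 331. 224.]
 [443.  -5. 133. 350. 229.]
 [443. -13. 133. 351. 227.]
 [443. -21. 133. 352. 225.]
 [442. -18. 133. 352. 226.]
 [441. -23. 132. 353. 225.]
 [439.  -9. 132. 352. 229.]
 [494. -22. 131. 333. 220.]
 [447. -18. 131. 350. 226.]
 [441. -21. 131. 353. 226.]]
```

The enlarged crops confirm both. The steel clamp with black handles sits astride the park bin panel. In the lane bin the brown carton leans over the front card, and the pink carton and teal clamp lie on the bench. Next I'll fit the bin frames and the carton's top edge.

```bash
cat >> h.py <<'E'
def L(n):
    z=np.load(f"pics/{n}0.npz",allow_pickle=True); return z['p'],z['d'],z['m'].item()
def tob(B,P):
    c,s=np.cos(B[2]),np.sin(B[2]); q=P[:,:2]-B[:2]; return np.c_[q[:,0]*c+q[:,1]*s,-q[:,0]*s+q[:,1]*c,P[:,2]]
def frb(B,P):
    P=np.atleast_2d(P);c,s=np.cos(B[2]),np.sin(B[2]); return np.c_[B[0]+P[:,0]*c-P[:,1]*s,B[1]+P[:,0]*s+P[:,1]*c,P[:,2]]
E
python3 - <<'E'
from h import *
for nm in("top","side"):
    p,d,m=L(nm); uv,P=cloud(m,d)
    for lab,c0 in(('park',(598,-9,.11)),('lane',(628,-207,.095))):
        B=np.array(c0,float)
        for it in range(6):
            Q=tob(B,P)
            h=(abs(Q[:,2]-109)<4)&(Q[:,0]>-20)&(Q[:,0]<128)
            l=Q[h&(abs(Q[:,1]-50)<8)]; r=Q[h&(abs(Q[:,1]+50)<8)]
            b=Q[(abs(Q[:,2]-109)<4)&(abs(Q[:,0]-133)<9)&(abs(Q[:,1])<45)]
            f=Q[(abs(Q[:,2]-53)<5)&(abs(Q[:,0]+133)<8)&(abs(Q[:,1])<45)]
            fl=np.polyfit(l[:,0],l[:,1],1); fr=np.polyfit(r[:,0],r[:,1],1)
            dyaw=(fl[0]*len(l)+fr[0]*len(r))/(len(l)+len(r))
            dy=(np.median(l[:,1])+np.median(r[:,1]))/2
            eb=np.median(b[:,0])-133 if len(b)>5 else np.nan; ef=np.median(f[:,0])+133 if len(f)>5 else np.nan
            dx=np.nanmean([eb,ef])
            o=frb(B,[[dx,dy,0]])[0]; B=np.array([o[0],o[1],B[2]+dyaw*.7])
        print(nm,lab,B.round(3),'w',np.median(l[:,1])-np.median(r[:,1]),'eb,ef',eb,ef,len(l),len(r),len(b),len(f),fl[0],fr[0])
        Q=tob(B,P)
        if lab=='lane':
            s=(Q[:,2]>118)&(Q[:,0]<-40)&(Q[:,0]>-170)&(abs(Q[:,1])<50); q=Q[s]
            print('carton top pts',len(q),q.min(0),q.max(0)); 
            # front edge: z 120-130
            for ya in range(-45,25,10):
                t=q[(q[:,1]>=ya)&(q[:,1]<ya+10)]
                if len(t)>3: i=t[:,0].argmin(); print(ya,len(t),t[i].round(1))
            k=Q[(Q[:,0]>-141)&(Q[:,0]<-120)&(Q[:,2]>60)&(Q[:,2]<112)&(abs(Q[:,1])<46)]
            print('card',len(k)); print(k[:12].round()); 
            s=(Q[:,2]>135)&(Q[:,0]>-15);print('back cartons',Q[s&(Q[:,0]<130)&(abs(Q[:,1])<48)].min(0))
        else:
            s=(Q[:,2]>120)&(Q[:,0]<-80)&(Q[:,0]>-170)&(abs(Q[:,1])<50); q=Q[s]
            for g in(q[q[:,0]<-133],q[q[:,0]>-133]):
                print('handle bin',g.mean(0),g.min(0),g.max(0),'world',frb(B,g).mean(0))
E
```

```text
top park [ 5.99316e+02 -8.63300e+00  1.04000e-01] w 99.97137282265717 eb,ef 0.10702230626415599 -0.1065947711203421 93 91 65 48 0.00011489894078263858 -0.00014826356942612042
handle bin [-156.08776544    8.74634465  132.73441858] [-160.9626765    -2.17578375  122.81680882] [-150.24964393   18.99439714  140.2302445 ] world [443.16483896 -16.17180046 132.73441858]
handle bin [-111.42846069    8.12408516  131.30344539] [-116.32677685   -1.63092156  120.64714366] [-105.26981921   19.45457939  140.64976523] world [487.64657747 -12.14493491 131.30344539]
top lane [ 6.26237e+02 -2.07195e+02  9.50000e-02] w 101.32378484420593 eb,ef 0.8027010314895904 -0.80267940905523 103 104 70 36 -0.0007056101388697409 0.0006992501854033536
carton top pts 645 [-142.45195455  -36.70270134  118.08153096] [-81.11771349  21.88836125 153.99020628]
-45 10 [-138.3  -36.7  121. ]
-35 110 [-140.7  -25.6  127.3]
-25 104 [-142.1  -16.6  124.8]
-15 104 [-142.5  -13.1  130. ]
-5 112 [-140.7   -3.2  121.4]
5 105 [-140.7    7.3  127.1]
15 100 [-142.3   19.4  127.7]
card 44
[[-120.   20.  102.]
 [-121.   21.   94.]
 [-123
[... 908 characters left out ...]
6 1.6320241354593463 92 16 39 43 -0.002145406143813044 0.012323902904932498
carton top pts 363 [-140.77162113  -41.85786081  118.08442249] [-79.44812273  25.24088772 151.22338488]
-45 7 [-132.7  -41.9  123.3]
-35 43 [-140.8  -31.   126.1]
-25 44 [-139.7  -23.4  124.4]
-15 49 [-140.7   -6.2  123.5]
-5 48 [-140.2    4.8  124.8]
5 50 [-139.6   14.6  125.2]
15 121 [-140.1   16.2  122.9]
card 76
[[-130.  -27.   80.]
 [-127.   19.  111.]
 [-129.   15.  109.]
 [-129.  -16.   84.]
 [-129.  -31.   72.]
 [-121.   17.  105.]
 [-124.   17.  105.]
 [-128.   22.  110.]
 [-130.   20.  109.]
 [-130.    2.   95.]
 [-129.  -18.   79.]
 [-130.  -30.   70.]]
back cartons [ -8.80471533 -41.73072715 135.02985974]
```

Both cameras agree to about 1 mm:
- **Lane bin:** (626.8, -206.7), yaw 0.094. The carton's top edge is at bin x -141, z 125, and centred on y -8, as described.
- **Park bin:** (599.8, -9), yaw 0.109. The handles' centre is at world (465.5, -13.5, 131).

I'll travel to in front of the tipped carton, staying high, with the fingers shut.

```bash
python3 -m jog '0.36 0.5 0 0.33 0; 0.72 0.99 0 0.667 0; 0.72 0.99 0 0.667 0; 0.72 0.99 0 0.667 0' 40
```

```text
t: 0.65
ee_pos: [242.3, -528.1, 230.7]
ee_rot: [-2.994, -0.95, 0.002]
contact_force: [0.0, -0.3, -0.5]
opening: 12.3
```

```bash
python3 -m jog '0.36 0.5 0 0.33 0; 0.72 0.99 0 0.667 0; 0.72 0.99 0 0.667 0; 0.72 0.99 0 0.667 0'; python3 -m jog '0.36 0.5 0 0.33 0; 0.72 0.99 0 0.667 0; 0.72 0.99 0 0.667 0; 0.72 0.99 0 0.667 0'
```

```text
t: 1.15
ee_pos: [313.1, -430.9, 230.6]
ee_rot: [-2.786, -1.451, 0.004]
contact_force: [0.1, -0.3, -0.3]
opening: -0.2
t: 1.65
ee_pos: [383.8, -334.2, 230.5]
ee_rot: [2.496, 1.907, -0.006]
contact_force: [0.1, 0.2, 0.4]
opening: 0.0
```

Run:
```python
from h import *
o=ctrl.observe(); r=R.from_rotvec(o['ee_rot']).as_matrix(); print(o['ee_pos'],r[:,1],np.degrees(np.arctan2(r[1,1],r[0,1])),o['joint_positions'],o['opening'])
B=(626.8,-206.7,.094)
print(frb(B,[[-168,-8,112],[-121,-8,112],[-110,-8,112]])-o['ee_pos'])
```

```text
[ 383.78493522 -334.23973359  230.46802772] [ 0.96484326 -0.26281913 -0.00189528] -15.237433488452135 [ 0.84713357  0.43839072 -0.26653212  1.90116508  0.1588624   0.82256128
  0.23020962] 0.007223749117710361
[[  76.50763546  103.80629765 -118.46802772]
 [ 123.30014231  108.21779428 -118.46802772]
 [ 134.25158009  109.25027222 -118.46802772]]
```

```bash
python3 -m jog '0.34 0.5 0 0.34 0; 0.68 1 0 0.687 0; 0.68 1 -0.3 0.687 0; 0.68 1 -1 0.687 0; 0.68 1 -1 0.687 0; 0.68 1 -1 0.687 0'
python3 - <<'E'
from h import *
o=ctrl.observe(); r=R.from_rotvec(o['ee_rot']).as_matrix(); print(o['ee_pos'],np.degrees(np.arctan2(r[1,1],r[0,1])))
B=(626.8,-206.7,.094); print(tob(B,o['ee_pos'][None]))
print(frb(B,[[-168,-8,112],[-121,-8,112],[-110,-8,112]])-o['ee_pos'])
p,d,m=grab("side"); cv2.imwrite("pics/s1.png",cv2.resize(p[100:300,220:500],None,fx=2.8,fy=2.8))
E
```

```text
t: 2.4
ee_pos: [451.6, -235.9, 130.9]
ee_rot: [2.117, 2.319, -0.007]
contact_force: [-0.0, -0.7, 0.5]
opening: -0.1
[ 451.58187572 -235.92978479  130.90814771] 5.197363745672383
[[-177.1881357   -12.65448383  130.90814771]]
[[  8.71069496   5.49634885 -18.90814771]
 [ 55.50320181   9.90784549 -18.90814771]
 [ 66.45463958  10.94032342 -18.90814771]]
```

View pics/s1.png

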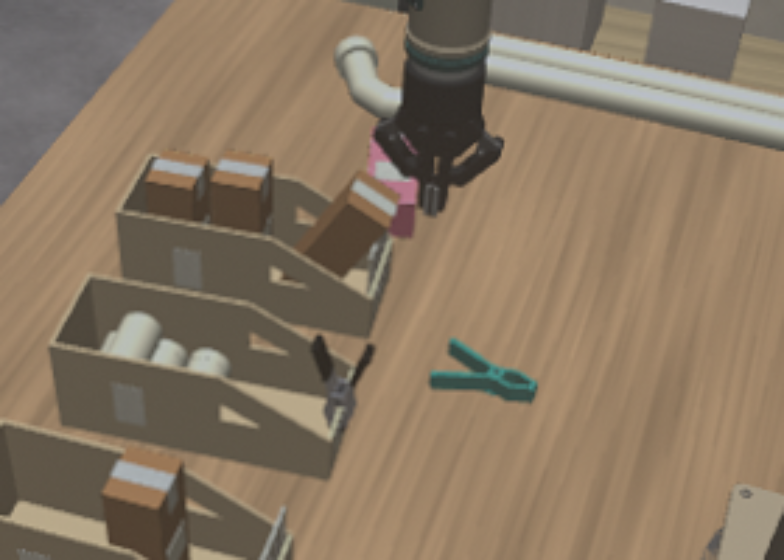

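The shut gripper's linkage sticks out along the push direction. I'll measure how high its lowest part sits above the tip.

Run:
```python
from h import *
p,d,m=grab("side"); uv,P=cloud(m,d); o=ctrl.observe(); B=(626.8,-206.7,.094)
Q=tob(B,P)-tob(B,o['ee_pos'][None])
for a in range(-70,75,10):
    s=(Q[:,0]>=a)&(Q[:,0]<a+10)&(abs(Q[:,1])<60)&(Q[:,2]>-15)&(Q[:,2]<150)
    # exclude carton colour by height >20 unless near
    print(a,s.sum(),np.sort(Q[s,2])[:6].round())
```

```text
-70 5 [87. 89. 89. 90. 91.]
-60 42 [72. 75. 78. 78. 80. 82.]
-50 62 [59. 63. 65. 67. 68. 69.]
-40 107 [48. 52. 54. 55. 55. 55.]
-30 105 [42. 43. 47. 47. 48. 49.]
-20 128 [ 8. 11. 12. 16. 17. 20.]
-10 140 [3. 4. 4. 6. 6. 7.]
0 151 [1. 2. 4. 5. 6. 8.]
10 108 [ 5. 10. 12. 14. 16. 18.]
20 96 [44. 47. 47. 48. 50. 50.]
30 121 [-11. -10. -10.  -9.  -9.  -8.]
40 119 [-14. -14. -13. -12. -12. -11.]
50 110 [-12. -11. -11. -10. -10.  -9.]
60 77 [-14. -14. -13. -13. -11. -10.]
70 77 [-15. -13. -13. -11. -10. -10.]
```

The underside is at least 43 mm above the tip and rises outward, so it clears the carton top with the tip at z 112. I'll lower, align, then push slowly.

```bash
python3 -m jog '0.06 0.05 -0.1 0.007 0; 0.087 0.055 -0.19 0.007 0; 0.087 0.055 -0.19 0.007 0; 0.087 0.055 -0.19 0.007 0; 0.137 0.06 -0.19 0.007 0; 0.187 0.065 -0.19 0.007 0; 0.217 0.068 -0.19 0.007 0; 0.247 0.071 -0.19 0.007 0'
```

```text
t: 3.5
ee_pos: [477.7, -228.6, 113.3]
ee_rot: [2.11, 2.321, -0.005]
contact_force: [-0.3, -0.6, 1.2]
opening: -0.0
```

Run:
```python
from h import *
o=ctrl.observe();B=(626.8,-206.7,.094); print(tob(B,o['ee_pos'][None]),o['contact_force'])
```

```text
[[-150.48726157   -7.82930015  113.2834391 ]] [-0.25500639 -0.59300067  1.23227478]
```

```bash
python3 -m jog '0.03 0.003 -0.01 0 0; 0.06 0.006 -0.01 0 0; 0.09 0.009 -0.01 0 0; 0.12 0.011 -0.01 0 0; 0.15 0.014 -0.01 0 0; 0.175 0.016 -0.01 0 0; 0.175 0.016 -0.01 0 0'
python3 - <<'E'
from h import *
p,d,m=grab("side"); cv2.imwrite("pics/s2.png",cv2.resize(p[100:300,220:500],None,fx=2.8,fy=2.8))
o=ctrl.observe();B=(626.8,-206.7,.094); print(tob(B,o['ee_pos'][None]),o['contact_force'])
E
```

```text
t: 4.38
ee_pos: [495.5, -226.9, 112.3]
ee_rot: [2.109, 2.321, -0.005]
contact_force: [-0.7, 0.4, 1.0]
opening: 0.1
[[-132.87565067   -7.81817987  112.25627017]] [ 0.26467237 -0.65072084 -0.14773015]
```

View pics/s2.png

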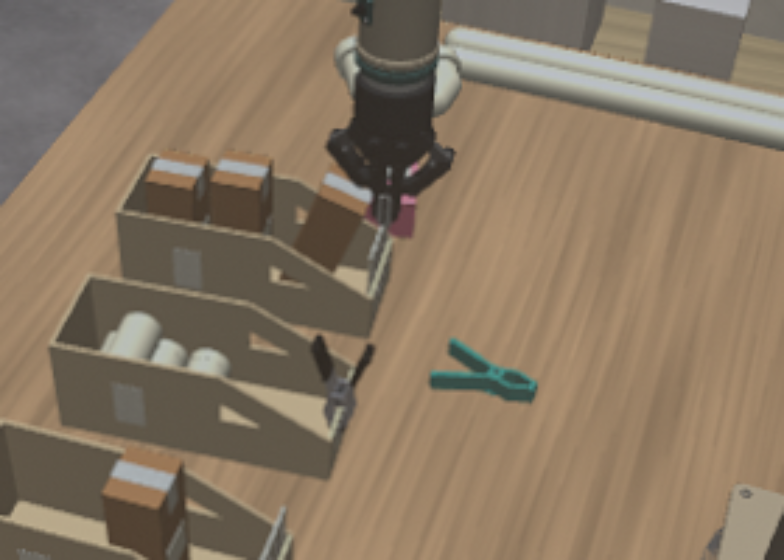

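The carton at (330,215) has risen to about 0.38 rad and is nearly at its balance. I'll push on gently until it goes over.

```bash
python3 -m jog '0.02 0.002 0 0 0; 0.04 0.004 0 0 0; 0.06 0.006 0 0 0; 0.08 0.008 0 0 0; 0.08 0.008 0 0 0; 0.08 0.008 0 0 0'
python3 - <<'E'
from h import *
p,d,m=grab("side"); cv2.imwrite("pics/s3.png",cv2.resize(p[100:300,220:500],None,fx=2.8,fy=2.8))
o=ctrl.observe();B=(626.8,-206.7,.094); print(tob(B,o['ee_pos'][None]),o['contact_force'])
E
```

```text
t: 5.18
ee_pos: [503.1, -226.2, 112.2]
ee_rot: [2.11, 2.322, -0.006]
contact_force: [-0.4, 0.6, -0.1]
opening: 0.2
[[-124.93506689   -7.77509746  112.22669612]] [-0.13159909  0.57635389 -0.07250271]
```

View pics/s3.png

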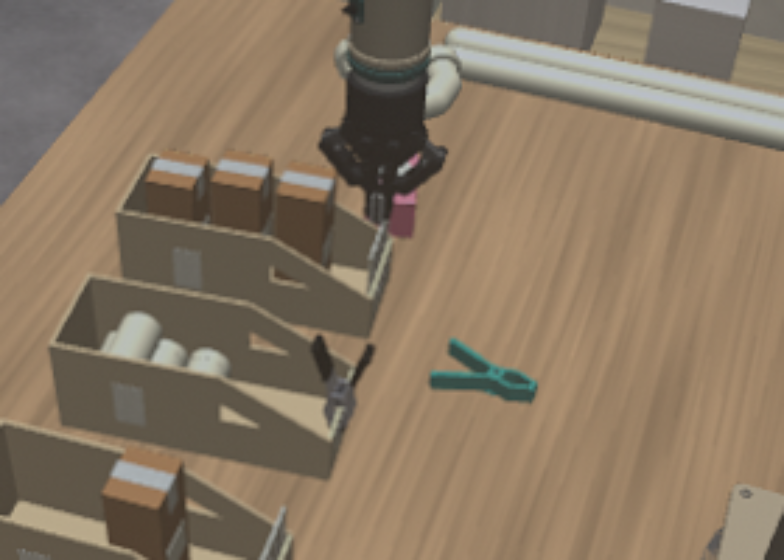

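The carton at (305,210) now stands upright in front of the others. I'll lift away, check, and travel to above the clamp while opening the fingers.

```bash
python3 -m jog '-0.1 0 0.4 0 0; -0.15 0 0.9 0 0; -0.15 0 0.9 0 0.5; -0.2 0.5 1 0 1; -0.2 1 1 0 1;-0.2 1 1 0.01 1'
```

```text
t: 5.98
ee_pos: [482.9, -121.6, 212.0]
ee_rot: [2.096, 2.336, -0.004]
contact_force: [0.4, -1.0, 0.6]
opening: 72.3
```

```bash
python3 -m jog '-0.1 0.5 0 0 1; -0.18 1 0 0.02 1; -0.18 1 0 0.02 1; -0.18 1 0 0.02 1'
python3 - <<'E'
from h import *
B=(626.8,-206.7,.094); A=(599.8,-9,.109)
o=ctrl.observe(); r=R.from_rotvec(o['ee_rot']).as_matrix(); print(o['ee_pos'],np.degrees(np.arctan2(r[1,1],r[0,1])),o['opening'])
p,d,m=grab("top"); cv2.imwrite("pics/t4.png",cv2.resize(p[125:335,290:490],None,fx=3,fy=2.8))
uv,P=cloud(m,d);Q=tob(B,P); s=(Q[:,2]>135)&(Q[:,2]<160)&(abs(Q[:,1])<48)&(abs(Q[:,0])<135); q=Q[s]
for a,b in((-135,-20),(-20,45),(45,110)):
    t=q[(q[:,0]>a)&(q[:,0]<b)]; print(len(t),cv2.minAreaRect(t[:,:2].astype(np.float32)),t[:,2].mean())
pw,dw,mw=grab("wrist"); cv2.imwrite("pics/w4.png",pw)
uv,P=cloud(mw,dw); Q=tob(A,P); s=(Q[:,2]>118)&(Q[:,2]<142)&(abs(Q[:,0]+134)<40)&(abs(Q[:,1])<40); q=Q[s]
for g in(q[q[:,0]<-134],q[q[:,0]>-134]):
    if len(g): print('h',len(g),np.percentile(g,[2,50,98],axis=0).round(1))
E
```

```text
t: 6.48
ee_pos: [465.0, -22.9, 211.6]
ee_rot: [2.085, 2.346, -0.005]
contact_force: [0.6, -0.1, -0.2]
opening: 85.3
[464.97009602 -22.85127447 211.57868612] 6.762283402854729 85.27872183907631
537 ((-48.14878463745117, -7.878421783447266), (57.25322341918945, 51.67434310913086), 89.42163848876953) 142.94504672783975
527 ((17.918134689331055, -9.87101936340332), (52.42927169799805, 57.49671936035156), 0.056202732026576996) 142.79251041922285
518 ((81.89900207519531, 7.02099609375), (57.59606170654297, 53.41053009033203), 87.93807220458984) 142.81046531589269
h 654 [[-159.1   -2.9  118.7]
 [-153.2    8.2  133.9]
 [-147.8   17.4  136.4]]
h 673 [[-115.6   -3.   119. ]
 [-110.5    8.   133.8]
 [-104.3   17.3  136.6]]
```

View pics/w4.png

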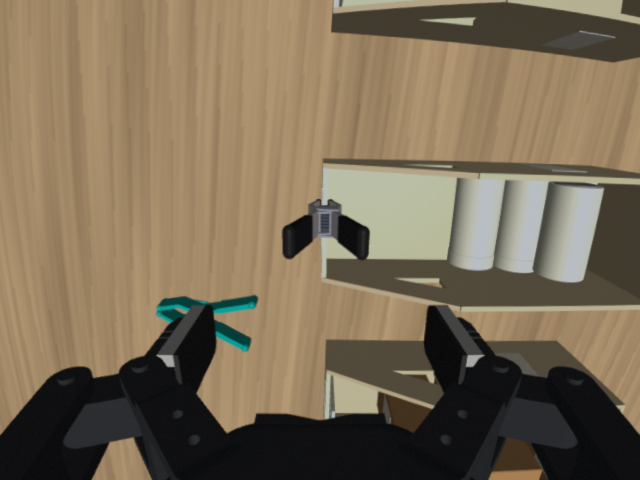

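View pics/t4.png

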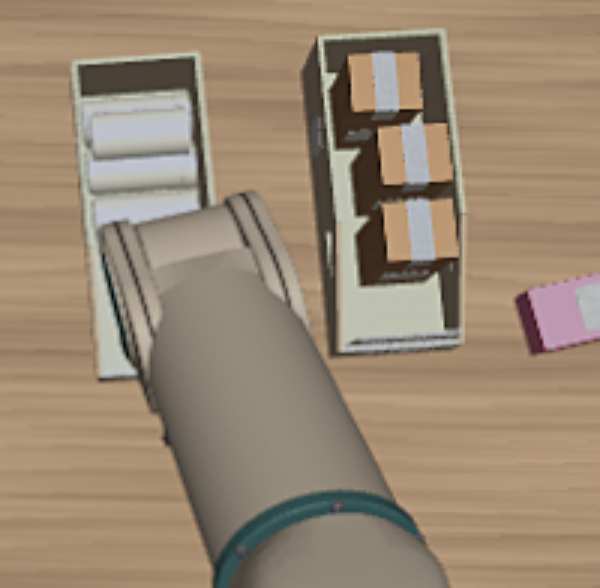

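The wrist view shows the steel clamp's black handles at (298,238) and (353,238), with the teal look-alike lower left at (205,320). The top view shows the carton upright at bin (-48, -8). I'll descend astride the handles.

```bash
python3 -m jog '0.017 0.074 -0.1 -0.017 1; 0.017 0.074 -0.4 -0.017 1; 0.017 0.074 -0.8 -0.017 1; 0.017 0.074 -0.97 -0.017 1; 0.017 0.074 -0.985 -0.017 1; 0.017 0.074 -0.985 -0.017 1'
python3 - <<'E'
from h import *
A=(599.8,-9,.109)
o=ctrl.observe(); print(tob(A,o['ee_pos'][None]),o['contact_force'],o['opening'])
p,d,m=grab("side"); cv2.imwrite("pics/s5.png",cv2.resize(p[150:300,250:450],None,fx=4,fy=4))
pw,dw,mw=grab("wrist"); cv2.imwrite("pics/w5.png",pw)
E
```

```text
t: 7.32
ee_pos: [467.1, -16.1, 113.2]
ee_rot: [2.098, 2.334, -0.005]
contact_force: [-1.1, 0.7, 0.9]
opening: 85.3
[[-132.65922854    7.37026537  113.24970433]] [-1.1094504   0.65178567  0.88420451] 85.30668215498031
```

View pics/w5.png

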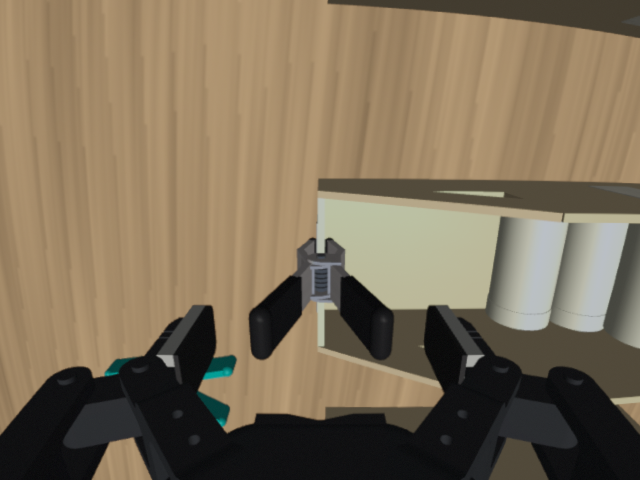

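View pics/s5.png

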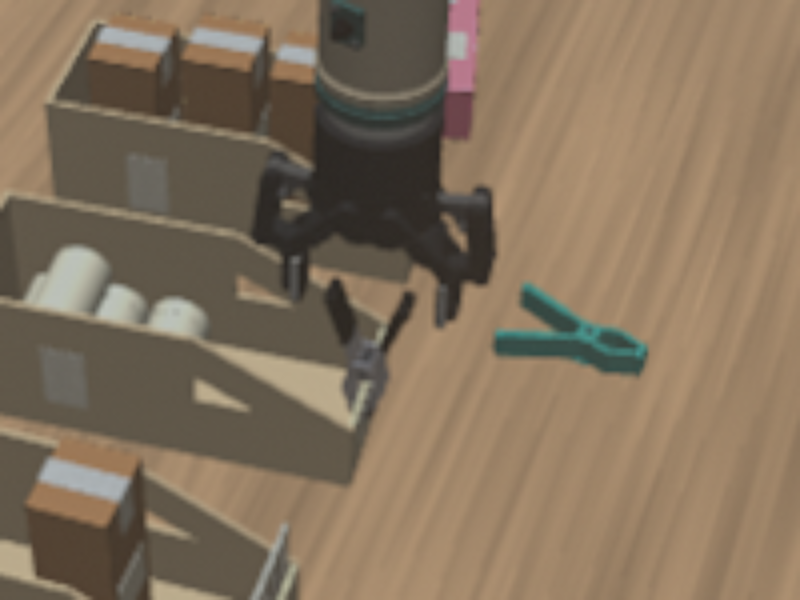

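Run:
```python
from h import *
o=ctrl.observe(); p,d,m=grab("wrist"); T=R.from_rotvec(o['ee_rot']).as_matrix()
uv=[(262,330),(380,330),(262,350),(382,350),(200,325),(440,325),(195,345),(448,345)]
for u,v in uv:
    P=pts(m,[(u,v)],[d[v,u]])[0]; print((u,v),d[v,u],((P-o['ee_pos'])@T).round(1),P[2].round(1))
```

```text
(262, 330) 134.65938 [  3.4 -21.2 -22.5] 136.3
(380, 330) 135.35258 [  3.   23.1 -21.9] 135.7
(262, 350) 136.70404 [ -5.  -21.6 -22.9] 136.7
(382, 350) 137.40445 [ -5.4  24.2 -22.4] 136.2
(200, 325) 125.963646 [  9.5 -41.8 -29.7] 143.4
(440, 325) 127.45396 [  8.7  43.3 -28.5] 142.3
(195, 345) 122.13367 [  4.8 -42.4 -35.1] 148.9
(448, 345) 118.08865 [  7.1  42.9 -38.7] 152.6
```

The handles are centred between the pads: ±22 across, end tops at z 136, and within a millimetre along the pin. I'll squeeze.

```bash
python3 -m jog '0 0 0 0 0.6; 0 0 0 0 0.4; 0 0 0 0 0.2; 0 0 0 0 0; 0 0 0 0 0; 0 0 0 0 0' 50
python3 - <<'E'
from h import *
A=(599.8,-9,.109)
o=ctrl.observe(); print(tob(A,o['ee_pos'][None]),o['contact_force'],o['wrist_torque'],o['opening'])
p,d,m=grab("side"); cv2.imwrite("pics/s6.png",cv2.resize(p[150:300,250:450],None,fx=4,fy=4))
pw,dw,mw=grab("wrist"); cv2.imwrite("pics/w6.png",pw)
E
```

```text
t: 8.22
ee_pos: [467.4, -16.1, 113.8]
ee_rot: [2.097, 2.334, -0.004]
contact_force: [1.5, -0.9, -0.5]
opening: 19.8
[[-132.42154539    7.32833039  113.80347917]] [ 1.45987128 -0.86968361 -0.54518286] [-0.02148529 -0.01877427  0.00372149] 19.751879796382106
```

View pics/w6.png

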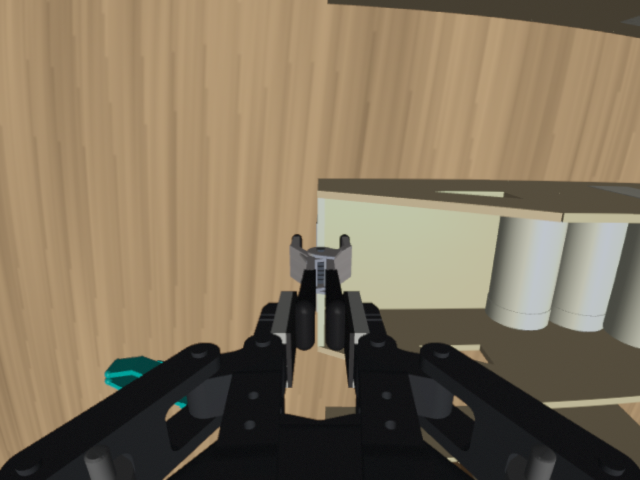

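View pics/s6.png

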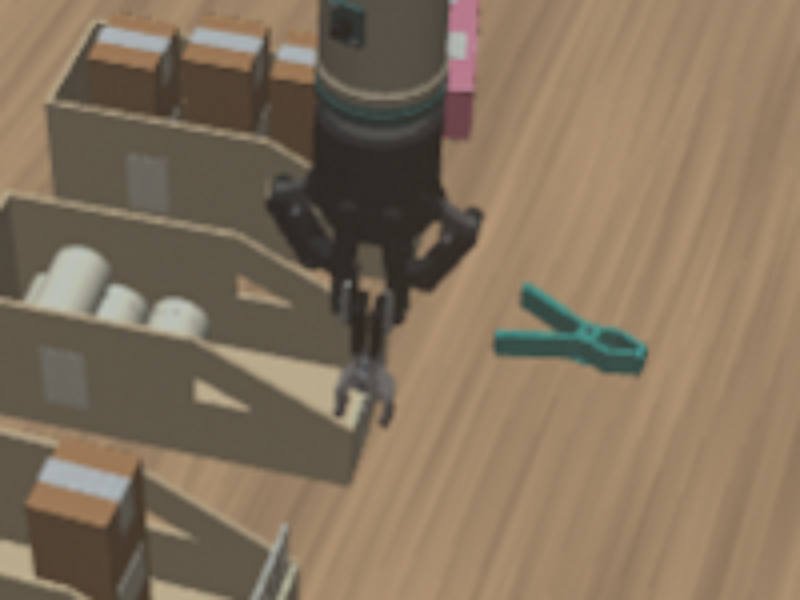

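The clamp is squeezed fully, with its jaws gaping at (297,240) and (345,240) in the wrist view. I'll lift straight up gently.

```bash
python3 -m jog '0 0 0.1 0 0; 0 0 0.3 0 0; 0 0 0.5 0 0; 0 0 0.7 0 0; 0 0 0.9 0 0; 0 0 0.95 0 0; 0 0 0.95 0 0;0 0 0.95 0 0'
python3 - <<'E'
from h import *
o=ctrl.observe(); print(o['ee_pos'],o['contact_force'],o['wrist_torque'],o['opening'])
p,d,m=grab("side"); cv2.imwrite("pics/s7.png",cv2.resize(p[100:300,220:460],None,fx=3,fy=3))
pw,dw,mw=grab("wrist"); cv2.imwrite("pics/w7.png",pw)
E
```

```text
t: 9.32
ee_pos: [466.8, -16.2, 208.2]
ee_rot: [2.098, 2.335, -0.005]
contact_force: [0.7, -0.1, -0.3]
opening: 19.4
[466.8442716  -16.18908546 208.19841393] [ 0.7191376  -0.08005688 -0.3401657 ] [-0.04117306 -0.06151018 -0.00222343] 19.448176043854122
```

View pics/s7.png

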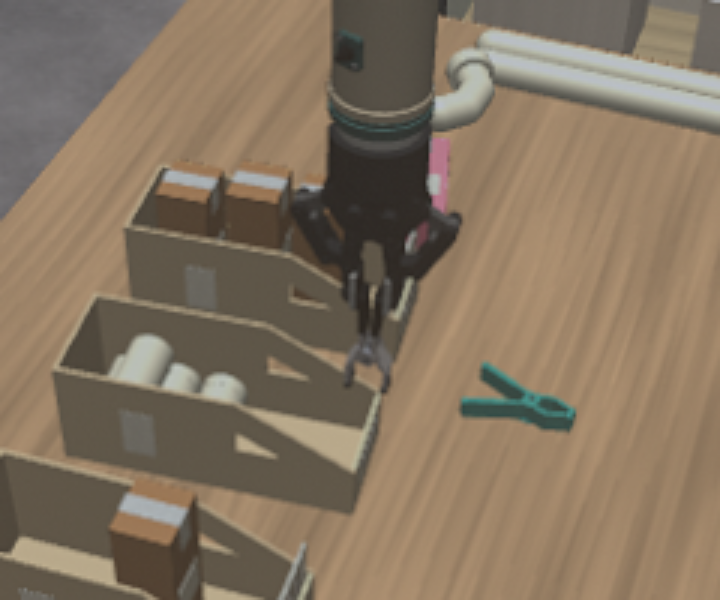

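View pics/w7.png

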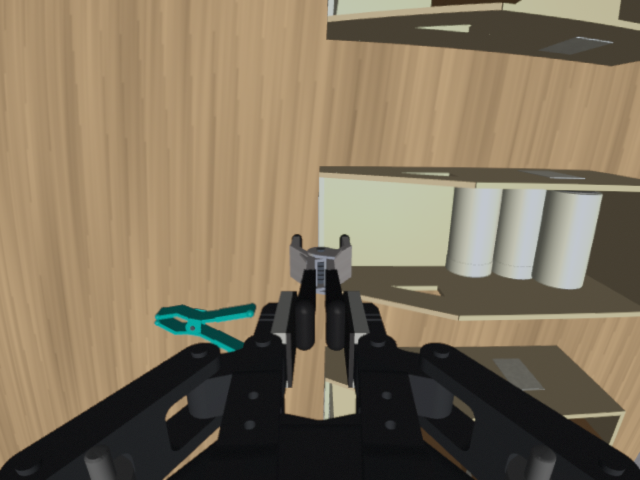

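The clamp is clear of the panel and still gaping (side view, jaws at (348,382) and (388,385)). Next I'll measure the jaw tips in the tool frame.

Run:
```python
from h import *
o=ctrl.observe(); T=R.from_rotvec(o['ee_rot']).as_matrix()
for n in("side","wrist"):
    p,d,m=grab(n); uv,P=cloud(m,d); Q=(P-o['ee_pos'])@T
    s=(abs(Q[:,1])<26)&(abs(Q[:,0])<22)&(Q[:,2]>28)&(Q[:,2]<95); q=Q[s]
    print(n,len(q))
    for a in range(30,95,5):
        for sg in(-1,1):
            t=q[(q[:,2]>=a)&(q[:,2]<a+5)&(q[:,1]*sg>0)]
            if len(t)>1: print(a,sg,len(t),'x',t[:,0].min().round(1),t[:,0].max().round(1),'y',t[:,1].min().round(1),t[:,1].max().round(1))
```

```text
side 173
30 -1 6 x -7.3 12.1 y -8.1 -4.4
30 1 3 x 1.5 10.8 y 2.4 5.4
35 -1 5 x -5.2 16.1 y -8.8 -1.3
35 1 6 x -8.8 14.9 y 2.0 6.5
40 -1 9 x -5.0 13.5 y -10.6 -1.2
40 1 12 x -9.3 14.5 y 0.2 5.1
45 -1 15 x -8.5 15.8 y -11.4 -0.3
45 1 9 x -1.3 15.4 y 0.1 9.5
50 -1 15 x -10.2 14.4 y -14.4 -0.7
50 1 6 x -7.1 14.3 y 2.7 11.3
55 -1 14 x -6.0 14.0 y -17.9 -1.3
55 1 9 x -5.8 14.0 y 2.2 14.6
60 -1 8 x -3.8 12.5 y -18.4 -13.0
60 1 7 x -6.1 11.7 y 14.8 17.5
65 -1 6 x -2.3 10.4 y -18.7 -15.5
65 1 2 x 11.6 11.6 y 14.1 14.2
70 -1 5 x -3.1 14.6 y -18.5 -15.8
70 1 4 x 7.2 10.3 y 14.3 17.7
75 -1 3 x -5.5 12.9 y -19.8 -18.2
75 1 5 x 0.9 11.2 y 13.1 16.7
80 -1 6 x -6.4 10.8 y -19.1 -14.0
80 1 7 x -8.9 10.2 y 11.9 16.7
85 -1 3 x -1.5 8.5 y -19.4 -16.1
85 1 3 x -10.4 8.3 y 12.9 17.0
wrist 2088
30 -1 32 x 5.7 10.0 y -6.5 -2.4
30 1 33 x 6.5 9.8 y 3.7 7.4
35 -1 33 x 6.3 9.9 y -6.8 -2.0
35 1 38 x 9.2 10.8 y 3.3 8.1
40 -1 153 x -11.8 11.3 y -8.0 -0.4
40 1 226 x -12.0 11.3 y 0.1 9.9
45 -1 144 x -8.6 12.5 y -10.1 -0.4
45 1 214 x -8.8 12.3 y 0.1 11.4
50 -1 181 x -10.3 12.2 y -13.0 -0.4
50 1 188 x -10.4 12.2 y 0.2 14.7
55 -1 170 x -10.4 11.1 y -15.9 -0.4
55 1 174 x -10.5 11.2 y 1.9 17.5
60 -1 128 x -10.4 10.1 y -18.0 -11.0
60 1 117 x -10.1 10.0 y 13.6 19.5
65 -1 19 x 7.8 10.0 y -17.3 -13.2
65 1 20 x 7.9 9.9 y 14.8 18.7
70 -1 18 x 6.4 10.0 y -17.1 -13.0
70 1 17 x 8.7 10.1 y 14.8 18.7
75 -1 19 x 7.2 10.0 y -16.8 -13.0
75 1 21 x 6.0 10.1 y 14.6 18.4
80 -1 56 x 1.9 10.7 y -18.1 -11.6
80 1 57 x 1.9 10.9 y 13.0 19.6
85 -1 4 x 9.5 10.5 y -16.2 -12.3
85 1 3 x 9.8 10.5 y 14.4 15.7
```

The jaw tips sit at ±15.5 mm about the tool axis, with tip centres about 84 mm below the TCP and ends at about 88. I'll move across to above the card with 20 mm clearance.

```bash
python3 -m jog '0 -0.15 0.05 0 0; 0 -0.4 0.05 0 0; 0 -0.7 0.05 0 0; 0 -0.95 0.05 -0.014 0; 0 -1 0.05 -0.014 0; 0 -1 0.05 -0.014 0'
python3 - <<'E'
from h import *
B=(626.8,-206.7,.094)
for n in("top","side"):
    p,d,m=grab(n); uv,P=cloud(m,d); Q=tob(B,P)
    k=Q[(abs(Q[:,0]+130)<9)&(Q[:,2]>92)&(Q[:,2]<106)&(abs(Q[:,1])<46.5)]
    print(n,len(k),np.percentile(k,[3,50,97],axis=0).round(1))
    if n=="top":
        cv2.imwrite("pics/t8.png",cv2.resize(p[125:285,370:470],None,fx=5,fy=3.75))
o=ctrl.observe(); print(o['ee_pos'],o['opening'])
E
```

```text
t: 10.28
ee_pos: [467.0, -115.5, 213.1]
ee_rot: [2.106, 2.327, -0.004]
contact_force: [0.3, -0.0, -1.4]
opening: 19.6Traceback (most recent call last):
  File "<stdin>", line 6, in <module>
    return _quantile_unchecked(
        a, q, axis, out, overwrite_input, method, keepdims, weights)
    return _ureduce(a,
                    func=_quantile_ureduce_func,
    ...<5 lines>...
                    overwrite_input=overwrite_input,
                    method=method)
    r = func(a, **kwargs)
    result = _quantile(arr,
                       quantiles=q,
    ...<2 lines>...
                       out=out,
                       weights=wgt)
    slices_having_nans = np.isnan(arr[-1, ...])
                                  ~~~^^^^^^^^^
IndexError: index -1 is out of bounds for axis 0 with size 0
```

The top camera's view of the card is blocked by the arm, so I'll use the wrist and side cameras.

Run:
```python
from h import *
B=(626.8,-206.7,.094)
for n in("side","wrist"):
    p,d,m=grab(n); uv,P=cloud(m,d); Q=tob(B,P)
    k=Q[(abs(Q[:,0]+130)<9)&(Q[:,2]>95)&(Q[:,2]<106)&(abs(Q[:,1])<46.5)]
    print(n,len(k)); 
    if len(k): print(np.percentile(k,[3,50,97],axis=0).round(1), np.polyfit(k[:,1],k[:,0],1))
    if n=="wrist": cv2.imwrite("pics/w8.png",p)
```

```text
side 5
[[-129.   -23.7   97.4]
 [-126.6   -7.2   98.6]
 [-125.7    3.8   99.8]] [-1.05596647e-01 -1.28180006e+02]
wrist 174
[[-129.7  -42.2   96.3]
 [-128.6  -21.3   98.9]
 [-126.7    6.   100.1]] [-2.29851869e-02 -1.28879291e+02]
```

View pics/w8.png

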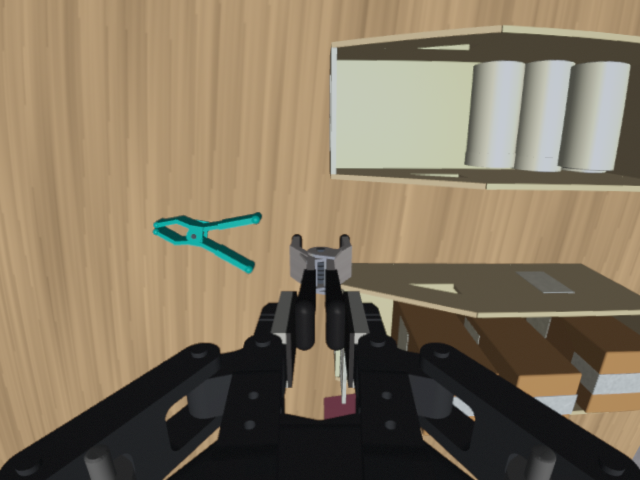

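The card's top edge measures bin x ≈ -129 at z ≈ 99, which agrees with the bin frame. I'll move above it.

```bash
python3 -m jog '0.03 -0.15 0 0 0; 0.1 -0.4 0 0 0; 0.2 -0.7 0 -0.014 0; 0.28 -0.95 0 -0.014 0; 0.309 -1 0 -0.014 0; 0.309 -1 0 -0.014 0; 0.309 -1 0 -0.014 0'
python3 - <<'E'
from h import *
B=(626.8,-206.7,.094)
o=ctrl.observe(); T=R.from_rotvec(o['ee_rot']).as_matrix(); print(tob(B,o['ee_pos'][None]),np.degrees(np.arctan2(T[1,1],T[0,1])),o['opening'])
p,d,m=grab("side"); cv2.imwrite("pics/s9.png",cv2.resize(p[120:270,270:430],None,fx=4,fy=4))
for n in("side","wrist"):
    p,d,m=grab(n); uv,P=cloud(m,d); Q=tob(B,P)
    k=Q[(abs(Q[:,0]+130)<7)&(Q[:,2]>94)&(Q[:,2]<106)&(abs(Q[:,1])<46.5)]
    print(n,'card',len(k),np.percentile(k,[3,50,97],axis=0).round(1).tolist() if len(k) else '')
    t=Q[(Q[:,2]>118)&(Q[:,2]<147)&(abs(Q[:,0]+130)<24)&(abs(Q[:,1])<22)]
    for g in(t[t[:,0]<-130],t[t[:,0]>-130]):
        if len(g): print(' jaw',len(g),np.percentile(g,[2,50,98],axis=0).round(1).tolist())
cv2.imwrite("pics/w9.png",p)
E
```

```text
t: 11.3
ee_pos: [497.9, -213.4, 213.3]
ee_rot: [2.111, 2.324, -0.003]
contact_force: [-0.7, 0.2, -0.7]
opening: 19.8
[[-128.96650518    5.41373659  213.34069678]] 5.499911774854529 19.75339028434113
side card 28 [[-129.5, -35.2, 95.0], [-127.7, 2.4, 98.7], [-125.6, 43.1, 102.4]]
 jaw 18 [[-146.1, -4.0, 128.0], [-144.4, 13.3, 137.0], [-141.4, 19.6, 145.0]]
 jaw 19 [[-114.8, 0.0, 127.0], [-113.1, 15.5, 135.5], [-109.9, 20.3, 146.1]]
wrist card 249 [[-129.7, -43.4, 97.8], [-128.8, 17.8, 99.1], [-127.4, 39.2, 100.3]]
 jaw 112 [[-146.4, 8.3, 128.5], [-142.8, 14.6, 132.2], [-140.6, 15.6, 145.5]]
 jaw 111 [[-115.9, 8.3, 128.4], [-113.6, 14.5, 132.3], [-109.6, 15.5, 145.7]]
```

View pics/w9.png

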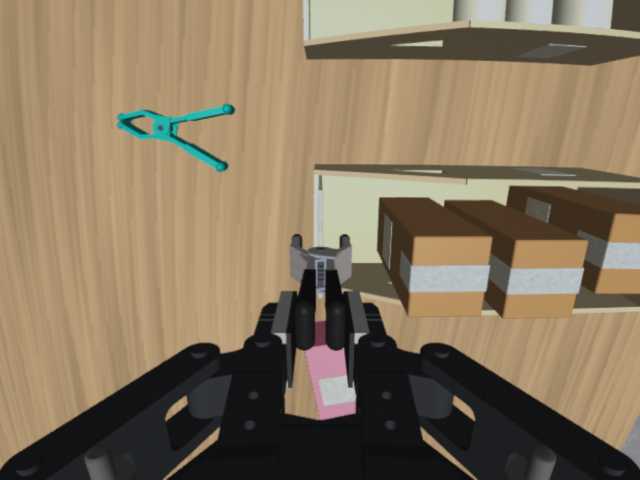

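View pics/s9.png

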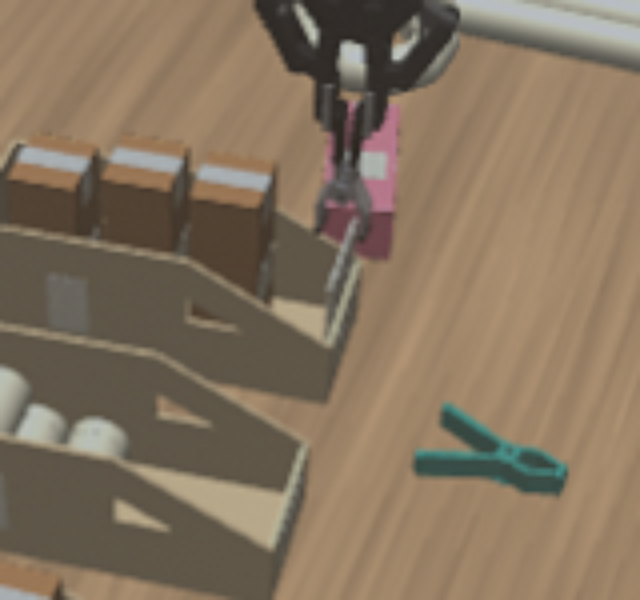

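Jaw midpoint (-128.5) and card (-128.8) agree. I'll shift 5 mm to the card's middle and lower 43 mm, putting the tips about 14 mm below the edge.

```bash
python3 -m jog '0.004 -0.05 0 0 0; 0.004 -0.05 -0.06 0 0; 0.004 -0.05 -0.13 0 0; 0.004 -0.05 -0.21 0 0; 0.004 -0.05 -0.29 0 0; 0.004 -0.05 -0.37 0 0; 0.004 -0.05 -0.42 0 0; 0.004 -0.05 -0.43 0 0; 0.004 -0.05 -0.43 0 0; 0.004 -0.05 -0.43 0 0'
python3 - <<'E'
from h import *
B=(626.8,-206.7,.094)
o=ctrl.observe(); print(tob(B,o['ee_pos'][None]),o['opening'],o['contact_force'],o['wrist_torque'],abs(o['qvel']).max())
p,d,m=grab("side"); cv2.imwrite("pics/s10.png",cv2.resize(p[120:270,270:430],None,fx=4,fy=4))
for n in("side","wrist"):
    p,d,m=grab(n); uv,P=cloud(m,d); Q=tob(B,P)
    t=Q[(Q[:,2]>80)&(Q[:,2]<100)&(abs(Q[:,0]+129)<26)&(abs(Q[:,1])<18)]
    for a,b in((-152,-134),(-134,-122),(-122,-105)):
        g=t[(t[:,0]>a)&(t[:,0]<b)]
        if len(g): print(n,len(g),np.percentile(g,[2,50,98],axis=0).round(1).tolist())
cv2.imwrite("pics/w10.png",p)
p,d,m=grab("top"); uv,P=cloud(m,d); Q=tob(B,P); t=Q[(Q[:,2]>138)&(Q[:,2]<148)&(abs(Q[:,1])<48)&(Q[:,0]>-90)&(Q[:,0]<130)]
print(len(t),t.min(0) if len(t) else '')
E
```

```text
t: 12.7
ee_pos: [498.7, -218.9, 170.7]
ee_rot: [2.11, 2.323, -0.003]
contact_force: [-0.3, -0.2, -1.8]
opening: 19.5
[[-1.28713444e+02 -1.18130334e-01  1.70743181e+02]] 19.454388743323104 [-0.32649917 -0.22396479 -1.76398611] [0.00797113 0.03097587 0.01876729] 0.001909827850508293
side 13 [[-145.5, -6.6, 84.4], [-144.2, 9.2, 89.0], [-140.3, 13.6, 96.3]]
side 15 [[-129.3, -15.0, 82.0], [-128.5, -0.4, 91.5], [-125.7, 15.4, 99.2]]
side 16 [[-115.0, -4.8, 85.3], [-112.6, 8.6, 91.6], [-110.0, 14.4, 98.4]]
wrist 96 [[-146.4, 2.7, 85.4], [-142.4, 9.2, 88.3], [-140.4, 10.2, 99.2]]
wrist 110 [[-130.0, 4.6, 88.3], [-128.7, 11.6, 98.8], [-126.9, 17.9, 100.0]]
wrist 95 [[-115.7, 2.8, 85.5], [-113.8, 9.2, 88.5], [-109.3, 10.3, 98.5]]
1309 [-73.0197934  -38.66328929 138.01184611]
```

View pics/w10.png

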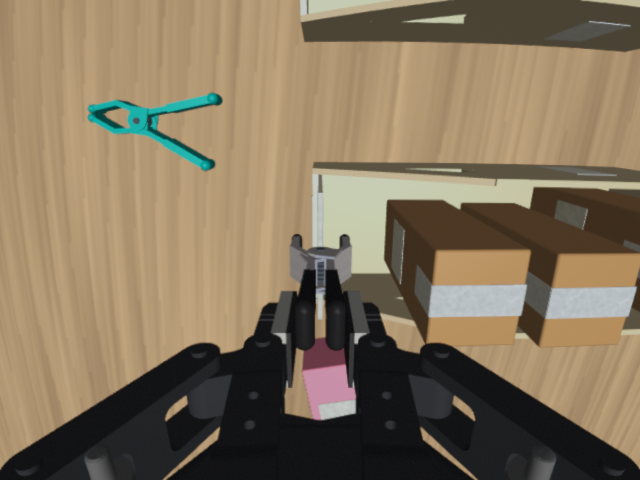

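View pics/s10.png

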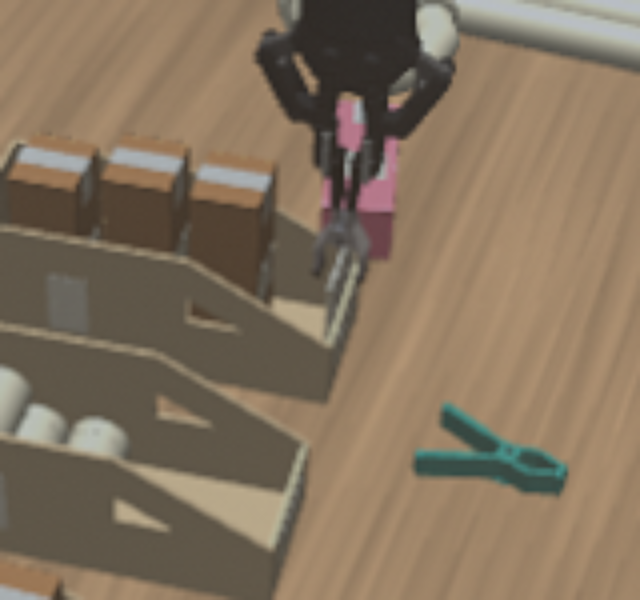

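The jaws sit at bin x ≈ -143 and -113 around the card at -128.7, with tips at z ≈ 85 (edge 100). The arm is still and the force reading has shown no change from contact. I'll hand in.

```bash
python3 -c "
from station import ctrl
print(ctrl.close_job()); o=ctrl.observe(); print(o['ee_pos'],o['opening'],o['contact_force'])"
```

```text
the job is handed in; nothing more can be done
None
the job is handed in; nothing more can be done
```

I stood the tipped carton up, brought the clamp over the middle of the card squeezed open, and handed the job in while holding it there. No verdict was reported.

- **Carton:** I pushed it back at the top with the shut fingers until it passed its balance. It settled upright at about x = -48, y = -8 mm in the lane bin, with its front face at x = -73. The top picture after lifting away showed carton_2 and carton_3 still standing in place.
- **Clamp:** I took the steel clamp by its handles, squeezed it with 50 N and lifted it off the park bin.
- **Final pose, about 13 s in:** the jaws are at x ≈ -143 and -113, either side of the card at -128.7. The tips are about 15 mm below its top edge and on its middle to within about 2 mm. The arm was still, and the force reading stayed near its no-contact level.

Two readings differed from what I expected:
- **Finger opening:** it read 19.5 mm, against the 23 mm given over the squeezed handle ends. The pictures show the jaws fully gaping.
- **Jaw position:** the jaws hang about 8 mm lower under the fingers than I worked out. I measured that offset and used it for the final height.

The side and wrist readings of jaws and card agreed within about 2 mm. The top camera could not see the card at the end because the arm blocked it.

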